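Close the rolling mill by one true turn and clamp it

TASK

The small rolling mill on the bench has to be closed by exactly one turn of its screw, to within a tenth of a turn. Turn its handwheel clockwise (seen from above) by the upright handle on the rim; the wheel first runs free through a good deal of lost motion, so take that up until you feel the screw resist, and only from there count one full turn. Then let go and swing the clamp lever on the left of the base fully back to its other stop to hold the setting, without shoving or tipping the mill and without disturbing the things beside it.

Things in the scene. Friction and masses are not known exactly. Their poses are not given: they have to be found in the camera images.
- mill: Small grey rolling mill, 6 kg, standing loose on a 10 mm plywood board: about 20 N sideways on the wheel's handle begins to tip it. Origin on the underside, under the handwheel's vertical axis; z up, its front (-x) faces the robot. Base plate 110 x 152 x 18 mm (y -62 to +90 mm), two upright cheeks with two rollers between them, a bridge on top (80 x 114 mm, top at z = 108 mm).
- screw_collar (a point): Collar on the bridge through which the vertical screw passes, 114 mm above the mill's origin, does not move. The wheel has lost motion on the screw: clockwise it first runs nearly free (under 0.5 N at the handle) by an unknown 0.1 to 0.75 turn, then drives the screw against steady friction: 0.28 N m, 5 to 7 N along the handle's path. Wheel angle does not show where the slack ends.
- wheel_hub (a point): Centre of the horizontal handwheel (90 mm outer diameter, rim 10 mm thick centred 3 mm below this point, three spokes), 125 mm above the mill's origin at the start. Wheel, screw and upper roller sink together by 1.0 mm per turn of the screw clockwise; turning within the slack, either way, moves neither screw nor height.
- handle_mid (a point): Middle of the upright black handle on the wheel's rim, 40 mm from the wheel's axis: a round grip 16 mm in diameter, reaching 23 mm below and 19 mm above this point, its foot 3 mm above the rim. It revolves freely about its own axis, so fingers can hold it at one yaw while leading it round the circle. The point's own yaw means nothing.
- lever_grip (a point): Middle (55 mm above the mill's underside) of the upright black grip at the end of the clamp lever: round, 14 mm in diameter, reaching 25 mm below and 22 mm above this point, 45 mm from the lever's pivot.
- lever_pivot (a point): Upright pivot of the clamp lever on the left of the base, 75 mm to the left (+y) of the wheel's axis, 34 mm above the mill's underside. A dark steel boss, 22 mm in diameter.
- clamp_lever (a joint): Angle of the clamp lever in rad: 0 open (grip to the left of the pivot and 34 degrees towards the front, from the mill's +y axis), 1.2 at the other stop (grip to the left and towards the back); grows clockwise seen from above. It stays where it is left and takes about 2 N at the grip to swing.
- steel_block: Bystander: loose drilled steel block 38 x 48 x 20 mm on the board to the right of the mill; origin on its underside. To be left alone.
- copper_cuff: Bystander: loose open copper bracelet 50 x 67 x 21 mm on the board behind the mill; origin on its underside. To be left alone.
- orange_box: Bystander: loose small orange lidded box 42 x 54 x 16 mm on the board behind the mill, to the right; origin on its underside. To be left alone.
- spool_stand: Obstacle, fixed: round two-tier wooden stand on the bench to the right of the work, about 200 mm across and 370 mm tall; origin at the centre of its foot.
- tube_lamp: Obstacle, fixed: lamp whose level tube housing, 110 mm deep, runs left to right over the bench behind the mill, its underside 360 mm above the bench, its near edge 28 mm beyond this origin in world x; the hand and wrist must keep in front of it. Its slim upright pole stands at the bench's front edge, 125 mm to the left of this origin.

How it is judged:
By the outcome, as a careful person would: the job done as asked, in the order asked, and still so for the second after the job is handed in, with the robot touching nothing.
It also fails if it takes over 72 s, if anything falls off the work surface, if the arm or the gripper's body presses on something with over 40 N, if the wrist force passes 120 N, or if a joint passes its speed limit or range.

ROBOT

A 6-joint arm with a two-finger parallel gripper is mounted at the origin on a cart in front of the work surface, level with it; the furniture and walls round the work are solid. World frame = base frame: x ahead of the robot, y to its left, z up, the work surface at z = 0. Lengths are in m, angles in degrees, forces in N, time in s.
With the tool pointing down it reaches from about 0.375 to 0.975 m from the base axis. Payload 3.8 kg.
Tool frame: the origin (TCP) lies midway between the tips of the shut fingers; the grasp point (between the pads) lies 19 mm behind it; z points along the fingers, y is the line along which they close (so a half turn about z gives the same grasp; the last joint's range is limited). The gripper opens to 85 mm and grips with 20 to 120 N. Pads are 22 mm wide; open, the fingers measure 114 mm over their backs; the gripper's body (76 mm by 85 mm) begins 54 mm behind the grasp point. The pads swing forward as they close: fully open they stand 13 mm farther back than shut.
Start: joints at [-73.849, 15.12, 91.902, -0, 72.978, -2.114], TCP at [0.212, -0.641, 0.231] pointing down, gripper open.
Joint ranges: [-150.88, 150.88], [-54.13, 125.18], [17.81, 147.31], [-75.09, 255.09], [0, 152.58], [-146.25, 146.25]. Speed limits (degrees/s): [147.25, 147.25, 180, 180, 180, 180].

INTERFACE

Orientations are given as a 3x3 rotation matrix whose columns are the frame's x, y, z axes.
In Python, from workcell import robot gives the robot as it stands.
- The arm moves only by the shell command python3 -m creep 'ROWS' [FORCE]. ROWS is text: rows parted by semicolons, each of 7 numbers parted by spaces: the shift along the tool's x, y, z in m, then the turn, a rotation vector about the tool's x, y, z in rad, then the closure, from -1 (fully open) to 1 (shut). In form: tx ty tz rx ry rz gripper; .... A call has exactly 8 rows; each row is the pose to reach, as a shift and turn from the pose commanded when the call began, along the tool's axes at that moment; what a row does not reach only later rows make up. A row lasts 1/12 s, in which the tool goes at most 41.7 mm and 7.16 degrees, less where a joint would pass 70% of its speed; a pose out of reach is approached as far as the arm can. A call with a gripper value outside its range is refused whole. The fingers move at their own pace and stop on an object; FORCE is the grip in N (left out, the last holds). Time passes only in rows, so rows that repeat a pose let the fingers close, or fill a call up. It gives the time, the measured TCP pose, the force, the opening and the grip force at its end, in the units of the state.
- robot.read_state(): the state, without advancing time (a new reading comes with each control period).
- robot.capture(name): name is "scene" or "top" or "wrist"; returns (picture, depth): 480x640x3 uint8, blue, green, red; 480x640 float32, m along the optical axis (not along the pixel's ray), 0 where there is no reading.
- robot.camera_model(name): a dict with "fovy" (degrees; the focal length in pixels is half the picture's height over the tangent of half this angle, whatever the lens; pixels are square), "cx", "cy" (the principal point, pixels), "origin" and "orientation" of the camera in the world. Camera axes: x right, y up, looking along -z (the intrinsics and any distortion apply to the point x, -y, -z); pixel columns grow to the right and rows downward; lengths in m; the calibration is good to about 2 mm. A picture is of the moment at which its call begins: read the wrist's pose just before it. camera_model takes no time and is no camera call; for the wrist camera it gives the pose at the moment of the call.
- robot.job_done(): hands the job in; it is judged then, once.
The state is a dict: "clock": time; "joints": joint angles; "dq": joint speeds; "effort": joint torques, N m; "eef_pos": TCP position; "ee_rot": TCP orientation; "contact_force": force on the tool from outside, world axes, zero at the start; "moment": the same for the moment, N m; "width": finger opening in m; "finger_force": force on a finger pad.
Only numpy, scipy, OpenCV 4.12 (cv2) and the standard library are available. Lean on these libraries where they do the work, as an engineer would, in place of code of your own. Each camera call takes 0.05 s, during which the arm holds its last target. There are 200 camera calls.

## Working session

There is one attempt and no reset: what is moved stays moved. The work goes in short steps, Python scripts to look and compute and a shell command to move; the robot and the scene stay as the last step left them, time stands still between calls to the robot, and variables do not carry over. Pictures are saved under pics/ and viewed, at most 10 in all, crops included, and the job is handed in when it is done.

```bash
ls; mkdir -p pics; cat > h.py <<'E'
import numpy as np, cv2
from workcell import robot
def world(name,d,m=None):
    m=m or robot.camera_model(name)
    f=240/np.tan(np.radians(m['fovy'])/2)
    v,u=np.mgrid[0:480,0:640]
    P=np.stack([(u-m['cx'])/f*d,-(v-m['cy'])/f*d,-d],-1)
    return P@np.array(m['orientation']).T+np.array(m['origin'])
E
python3 - <<'E'
from h import *
for n in('scene','top'):
    m=robot.camera_model(n);print(n,m)
    p,d=robot.capture(n);cv2.imwrite(f'pics/{n}0.png',p);np.save(f'{n}.npy',d)
s=robot.read_state();print(s)
E
```

```text
pics
scene {'fovy': 53.38417893799567, 'cx': 313.82345112403357, 'cy': 244.43916788070095, 'origin': array([ 1.01261128, -0.85739404,  0.44347461]), 'orientation': array([[ 0.83907117, -0.24564924,  0.48540295],
       [ 0.54385344,  0.40094745, -0.7372005 ],
       [-0.01352833,  0.88255175,  0.47002063]])}
top {'fovy': 42.01900576059829, 'cx': 317.79843633147846, 'cy': 236.0452313612255, 'origin': array([ 0.39858424, -0.23344824,  1.04485422]), 'orientation': array([[ 0.00739874,  0.980609  , -0.19583475],
       [-0.99970745,  0.00274369, -0.02403092],
       [-0.02302762,  0.19595526,  0.98034242]])}
{'clock': 0.1, 'joints': array([-7.38478924e+01,  1.51657617e+01,  9.19752258e+01, -1.03390317e-03,
        7.29803693e+01, -2.11532939e+00]), 'dq': array([ 0.0397886 , -0.10157445, -0.10226452, -0.03917083,  0.02289405,
       -0.02783965]), 'effort': array([-1.07281417e-04, -5.16709721e+01, -3.68589592e+01, -8.47537012e-05,
        6.31367555e-03, -2.98565669e-05]), 'eef_pos': array([ 0.21136779, -0.64032299,  0.23005881]), 'ee_rot': array([[ 9.49602133e-01,  3.13457209e-01, -6.05797599e-04],
       [ 3.13457788e-01, -9.49599966e-01,  2.02966810e-03],
       [ 6.09487163e-05, -2.11726913e-03, -9.99997757e-01]]), 'contact_force': array([2.94032205e-01, 5.70457779e-04, 1.08684505e+00]), 'moment': array([ 0.02518526,  0.02275554, -0.01224382]), 'finger_force': 0.0, 'width': 0.08565548628280044}
```

View pics/top0.png

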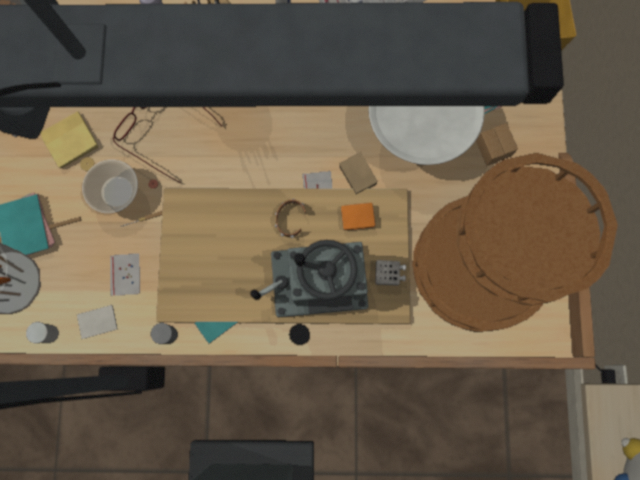

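View pics/scene0.png

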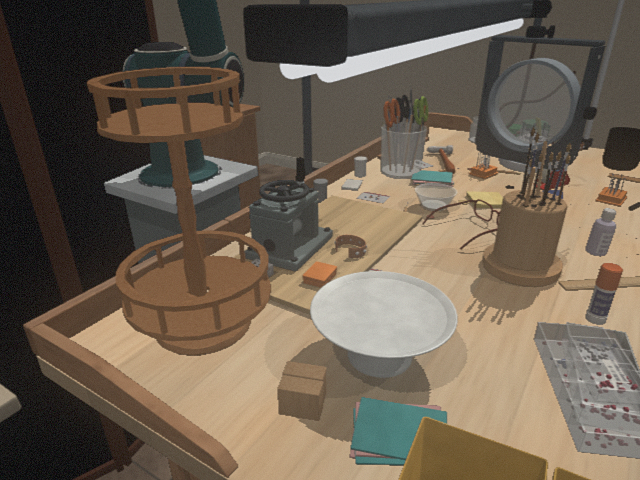

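```bash
python3 - <<'E'
from h import *
d=np.load('top.npy');P=world('top',d);np.save('P.npy',P)
p=cv2.imread('pics/top0.png')
c=cv2.resize(p[225:335,230:420],None,fx=4.2,fy=4.2,interpolation=cv2.INTER_CUBIC)
cv2.imwrite('pics/c1.png',cv2.convertScaleAbs(c,alpha=1.8,beta=15))
r=P[225:335,230:420].reshape(-1,3)
print('board z',np.median(P[230:260,180:240,2]))
z=r[:,2]
for a,b in((.145,.19),(.128,.14),(.110,.1225),(.07,.1),(.05,.07)):
    k=(z>a)&(z<b);q=r[k];print(a,b,k.sum(),q.mean(0).round(4) if len(q) else'',q.min(0).round(3),q.max(0).round(3))
for v in range(244,300,4): print(v,(P[v,246:376:5,2]*1000).astype(int))
E
```

```text
board z 0.00918636606505907
0.145 0.19 122 [ 0.5379 -0.186   0.175 ] [ 0.532 -0.193  0.147] [ 0.548 -0.178  0.184]
0.128 0.14 1504 [ 0.5296 -0.2261  0.1351] [ 0.487 -0.268  0.128] [ 0.575 -0.179  0.14 ]
0.11 0.1225 2397 [ 0.5298 -0.2248  0.1172] [ 0.486 -0.362  0.11 ] [ 0.576 -0.164  0.122]
0.07 0.1 123 [ 0.4985 -0.1683  0.0842] [ 0.486 -0.363  0.07 ] [ 0.55  -0.105  0.1  ]
0.05 0.07 289 [ 0.5308 -0.317   0.0588] [ 0.44  -0.372  0.05 ] [ 0.597 -0.11   0.07 ]
244 [ 12  10  12   7   8   8   6  10   7  10   9  10   9 136 134 136 134 137
 137 136 113 115 116 116   8   6]
248 [ 10   9  12  10  11   7   9   4  15   7 117 114 132 135 135 116 119 115
 133 136 135 117 120 118  10  10]
252 [  8   8   7   7   9  25  30  26  27 122 118 118 134 115 116 116 115 118
 115 134 137 134 120 114   8   9]
256 [ 10   9  12  10   9  25  31  25  28 124 179 182 132 115 115 120 117 114
 136 134 133 135 119 116   9   8]
260 [  8   4   7   8   7  26  25  25  27 117 182 180 117 117 116 118 116 116
 134 115 114 135 117 115   9   8]
264 [  7  11  13  10   9  25  30  29  26 114 164 165 135 132 114 138 136 136
 117 
[... 242 characters left out ...]
  7   6]
276 [  9   6   9  11  10   8  24  49  23 116 115 134 115 117 116 123 135 130
 117 118 116 134 132 116   6   7]
280 [ 10   9   9   9  10   9  49  45  48 118 118 134 116 112 117 119 119 134
 116 115 115 138 121 116   8   9]
284 [  9   7  10   9   6   8  48  46  45 121 116 135 135 116 116 116 116 134
 117 118 133 135 114 123 115  10]
288 [ 10   8   5   5  49  46  29  37  24 116 115 119 136 136 115 118 117 132
 119 134 139 119 115 122 113   9]
292 [  5  87  88  47  44  10  25  28  30 117 119 117 114 136 135 116 117 133
 134 137 134 118 118 116 113  10]
296 [1044   87   85   43    8    8   27   27   27  115  122  118  120  116
  135  136  137  136  138  113  112  100   96   92   25    6]
```

View pics/c1.png

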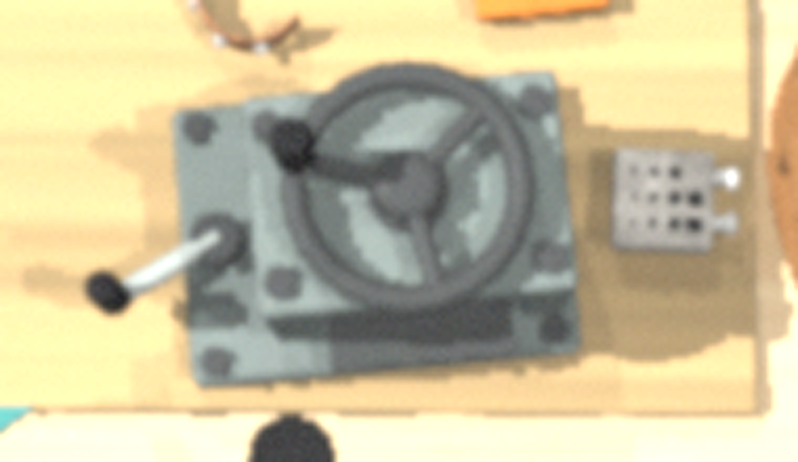

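```bash
python3 - <<'E'
from h import *
from scipy.optimize import least_squares
P=np.load('P.npy');r=P[225:345,230:420].reshape(-1,3);z=r[:,2]
k=(z>.130)&(z<.141);q=r[k];c=np.array([.531,-.226])
for i in range(6):
    rr=np.hypot(*(q[:,:2]-c).T);s=q[(rr>32)|((rr>.033)&(rr<.047))]
    o=least_squares(lambda a:np.hypot(s[:,0]-a[0],s[:,1]-a[1])-a[2],[*c,.04],loss='soft_l1',f_scale=.002);c=o.x[:2]
print('hub',o.x,np.median(s[:,2]))
q=r[z>.17];q=q[q[:,2]<.19];print('handle',np.median(q,0),q.min(0),q.max(0)); h=(q.min(0)+q.max(0))/2-[*c,0]
print('ang',np.degrees(np.arctan2(h[1],h[0])),np.hypot(h[0],h[1]))
k=(z>.078)&(z<.093)&(r[:,1]>-.13);q=r[k];print('grip',np.median(q,0),q.min(0),q.max(0),len(q))
# stand
A=P.reshape(-1,3);k=(A[:,1]<-.3)&(A[:,0]>.3)&(A[:,2]<.45)
for a,b in((.03,.1),(.1,.15),(.3,.45)):
    t=A[k&(A[:,2]>a)&(A[:,2]<b)];print('stand',a,np.percentile(t,[1,99],0).round(3).tolist())
L=P[60:110,100:500];l=L[(L[...,2]>.3)&(L[...,2]<.7)];print('lamp',np.percentile(l,[0.5,50,99.5],0))
t=P[100:104,350];print(t)
S=world('scene',np.load('scene.npy'))
t=S[(S[...,2]>.33)&(S[...,2]<.5)&(S[...,1]<.3)&(S[...,0]>.4)];print('scene hi',np.percentile(t,[1,50,99],0))
E
```

```text
hub [ 0.53042765 -0.22413691  0.03971572] 0.13519011808905124
handle [ 0.53845451 -0.18612465  0.18035985] [ 0.53238579 -0.19283991  0.17039869] [ 0.54798389 -0.17870762  0.18376092]
ang 75.73009082634488 0.03958450648460213
grip [ 0.49896531 -0.11219287  0.08529825] [ 0.49304944 -0.11804966  0.07919211] [ 0.50542247 -0.10543826  0.0913119 ] 64
stand 0.03 [[0.39, -0.636, 0.031], [1.016, -0.306, 0.082]]
stand 0.1 [[0.447, -0.537, 0.101], [0.643, -0.362, 0.111]]
stand 0.3 [[0.471, -0.543, 0.308], [0.778, -0.304, 0.433]]
lamp [[ 0.67380551 -0.40772689  0.39264707]
 [ 0.68725666 -0.19569996  0.42641365]
 [ 0.71439582  0.01500279  0.4301693 ]]
[[ 0.6749887  -0.25158734  0.41144191]
 [ 0.67435504 -0.25161831  0.41025234]
 [ 0.67461832 -0.25170883  0.40698188]
 [ 0.67507327 -0.2518128   0.40324086]]
scene hi [[ 0.47964897 -0.85739404  0.33447304]
 [ 0.77869415 -0.45073424  0.40363833]
 [ 1.01261128  0.24295447  0.44347461]]
```

```bash
python3 -m creep '.023 -.033 -.003 0 0 0 -1;.046 -.067 -.008 0 0 0 -1;.07 -.1 -.012 0 0 0 -1;.092 -.133 -.015 0 0 0 -1;.115 -.167 -.02 0 0 0 -.5;.14 -.2 -.02 0 0 0 0;.162 -.234 -.02 0 0 0 0;.182 -.266 -.02 0 0 0 0'
python3 -m creep '0.02 -.005 0 0 0 0 0;.055 -.012 0 0 0 0 0;.09 -.02 0 0 0 0 0;.13 -.03 0 0 0 0 0;.17 -.04 0 0 0 0 0;.21 -.048 0 0 0 0 0;.245 -.056 0 0 0 0 0;.273 -.062 0 0 0 0 0'
python3 -m creep '.273 -.062 0 0 0 0 0;0 0 0 0 0 0 0;0 0 0 0 0 0 0;0 0 0 0 0 0 0;0 0 0 0 0 0 0;0 0 0 0 0 0 0;0 0 0 0 0 0 0;0 0 0 0 0 0 0' --help 2>&1 | head -5
```

```text
clock: 0.77
eef_pos: [0.301, -0.329, 0.2509]
ee_rot: [[0.95, 0.313, 0.0], [0.313, -0.95, 0.001], [0.0, -0.001, -1.0]]
contact_force: [0.9, 0.7, 0.8]
width: 0.0428
finger_force: 0.0
clock: 1.43
eef_pos: [0.5427, -0.1848, 0.2507]
ee_rot: [[0.949, 0.315, -0.0], [0.315, -0.949, 0.001], [-0.0, -0.001, -1.0]]
contact_force: [-0.6, -0.5, -0.8]
width: 0.0425
finger_force: 0.0
invalid input: not JSON, or not a number
```

```bash
python3 - <<'E'
from h import *
s=robot.read_state();print(s['eef_pos'],s['contact_force'],s['joints'])
m=robot.camera_model('wrist');p,d=robot.capture('wrist');cv2.imwrite('pics/w1.png',p);np.save('w1.npy',d)
P=world('wrist',d,m);np.save('Pw.npy',P);print(m['origin'],m['fovy'])
r=P.reshape(-1,3);k=(r[:,2]>.176)&(r[:,2]<.19)&(abs(r[:,1]+.186)<.03)&(abs(r[:,0]-.54)<.03);q=r[k];print(len(q));print(np.median(q,0),q.min(0),q.max(0)) if len(q) else 0
E
```

```text
[ 0.54267583 -0.18479397  0.25068961] [-0.63753957 -0.49434487 -0.82540458] [-2.13128297e+01  3.48324720e+00  1.03261179e+02  3.18281552e-02
  7.32835101e+01  5.03272310e+01]
[ 0.61695671 -0.1590132   0.39248823] 62.758847972828406
480
[ 0.54237759 -0.18358561  0.18076895] [ 0.53422941 -0.19082333  0.17606071] [ 0.54848228 -0.17676694  0.18293745]
```

View pics/w1.png

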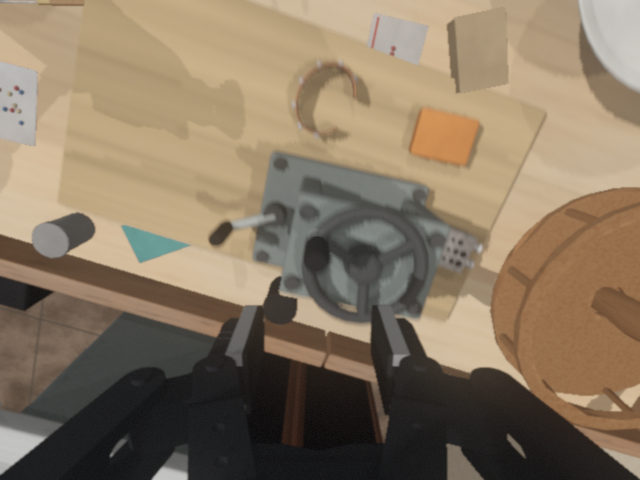

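```bash
python3 - <<'E'
from h import *
from scipy.optimize import least_squares
r=np.load('Pw.npy').reshape(-1,3);k=(r[:,2]>.129)&(r[:,2]<.141);q=r[k];c=np.array([.531,-.226])
for i in range(6):
    rr=np.hypot(*(q[:,:2]-c).T);s=q[(rr>.033)&(rr<.048)]
    o=least_squares(lambda a:np.hypot(s[:,0]-a[0],s[:,1]-a[1])-a[2],[*c,.04],loss='soft_l1',f_scale=.002);c=o.x[:2]
print(o.x,np.median(s[:,2]),len(s))
k=(r[:,2]>.08)&(r[:,2]<.094)&(r[:,1]>-.13)&(r[:,1]<-.09)&(r[:,0]>.45)&(r[:,0]<.55);q=r[k];print('grip',np.median(q,0),q.min(0),q.max(0),len(q))
E
python3 -m creep '0 0 .02 0 0 0 0;0 0 .04 0 0 0 0;0 0 .06 0 0 0 0;0 0 .08 0 0 0 0;0 0 .095 0 0 0 0;0 0 .103 0 0 0 0;0 0 .103 0 0 0 0;0 0 .103 0 0 0 0' 20
```

```text
[ 0.53313858 -0.22153275  0.03950619] 0.13524784929959588 4066
grip [ 0.50231535 -0.1107346   0.08553111] [ 0.49527185 -0.11689101  0.08001086] [ 0.50748446 -0.10347903  0.08747682] 216
clock: 2.15
eef_pos: [0.5405, -0.1869, 0.1481]
ee_rot: [[0.95, 0.313, -0.001], [0.313, -0.95, 0.0], [-0.001, -0.001, -1.0]]
contact_force: [-0.7, -0.8, -0.2]
width: 0.0426
finger_force: 0.0
```

```bash
python3 -m creep '0 0 0 0 0 0 .3;0 0 0 0 0 0 .5;0 0 0 0 0 0 .6;0 0 0 0 0 0 .7;0 0 0 0 0 0 .8;0 0 0 0 0 0 .8;0 0 0 0 0 0 .8;0 0 0 0 0 0 .8' 25
```

```text
clock: 2.82
eef_pos: [0.5418, -0.1874, 0.1498]
ee_rot: [[0.95, 0.313, 0.002], [0.313, -0.95, -0.001], [0.002, 0.002, -1.0]]
contact_force: [0.1, 0.1, 6.3]
width: 0.0151
finger_force: 24.7
```

```bash
python3 - <<'E'
import numpy as np
p=lambda a:40*np.array([np.cos(np.radians(a)),-np.sin(np.radians(a))])
for k in range(15):
    a=58.5-24*k
    print(k,'; '.join('%.1f %.1f'%tuple(p(a-3*i)-p(a)) for i in range(1,9)))
E
```

```text
0 1.8 1.1; 3.5 2.4; 5.1 3.7; 6.6 5.1; 8.1 6.6; 9.5 8.1; 10.8 9.8; 12.1 11.4
1 1.1 1.8; 2.2 3.6; 3.1 5.4; 4.0 7.3; 4.7 9.3; 5.4 11.3; 5.9 13.3; 6.4 15.4
2 0.3 2.1; 0.5 4.2; 0.7 6.2; 0.7 8.3; 0.5 10.4; 0.3 12.5; 0.0 14.6; -0.4 16.6
3 -0.5 2.0; -1.2 4.0; -1.9 6.0; -2.8 7.9; -3.7 9.7; -4.8 11.6; -5.9 13.3; -7.2 15.0
4 -1.3 1.6; -2.7 3.2; -4.2 4.7; -5.8 6.1; -7.4 7.4; -9.1 8.6; -10.8 9.8; -12.6 10.8
5 -1.9 1.0; -3.8 1.8; -5.7 2.6; -7.7 3.2; -9.7 3.7; -11.8 4.2; -13.9 4.5; -15.9 4.7
6 -2.1 0.1; -4.2 0.1; -6.3 0.0; -8.4 -0.2; -10.4 -0.5; -12.5 -1.0; -14.5 -1.5; -16.5 -2.2
7 -2.0 -0.8; -3.9 -1.6; -5.7 -2.6; -7.5 -3.6; -9.3 -4.7; -11.0 -6.0; -12.6 -7.3; -14.2 -8.7
8 -1.5 -1.5; -2.9 -3.0; -4.2 -4.7; -5.4 -6.4; -6.6 -8.1; -7.6 -9.9; -8.6 -11.8; -9.4 -13.7
9 -0.8 -2.0; -1.4 -3.9; -1.9 -6.0; -2.4 -8.0; -2.7 -10.1; -2.9 -12.2; -3.0 -14.3; -3.0 -16.4
10 0.1 -2.1; 0.3 -4.2; 0.7 -6.2; 1.1 -8.3; 1.6 -10.3; 2.3 -12.3; 3.0 -14.3; 3.9 -16.2
11 1.0 -1.9; 2.0 -3.7; 3.1 -5.4; 4.4 -7.1; 5.7 -8.8; 7.1 -10.3; 8.6 -11.8; 10.1 -13.2
12 1.6 -1.3; 3.3 -2.5; 5.1 -3.7; 6.9 -4.7; 8.8 -5.7; 10.7 -6.5; 12.6 -7.3; 14.6 -7.9
13 2.0 -0.5; 4.1 -1.0; 6.1 -1.3; 8.2 -1.5; 10.3 -1.6; 12.4 -1.6; 14.5 -1.5; 16.6 -1.3
14 2.1 0.3; 4.1 0.8; 6.1 1.3; 8.1 2.0; 10.1 2.7; 12.0 3.6; 13.9 4.5; 15.7 5.6
```

```bash
python3 -m creep '.0018 .0011 -.001 0 0 0 .8;.0035 .0024 -.002 0 0 0 .8;.0051 .0037 -.002 0 0 0 .8;.0066 .0051 -.002 0 0 0 .8;.0081 .0066 -.002 0 0 0 .8;.0095 .0081 -.002 0 0 0 .8;.0108 .0098 -.002 0 0 0 .8;.0121 .0114 -.002 0 0 0 .8' | grep -v rot
python3 -c "
from workcell import robot
s=robot.read_state();print(s['eef_pos'],s['contact_force'])"
```

```text
clock: 3.48
eef_pos: [0.5551, -0.1947, 0.1499]
contact_force: [-4.0, -4.8, 1.7]
width: 0.0151
finger_force: 24.8
[ 0.55510454 -0.19469549  0.14986009] [-3.95026829 -4.77835224  1.68391823]
```

```bash
cat > tab.py <<'E'
import numpy as np,sys
a0,ex,ey,n=map(float,sys.argv[1:5]);st=float(sys.argv[5]) if len(sys.argv)>5 else 24  # psi start, current command offset from ideal (tool mm)
p=lambda a:40*np.array([np.cos(np.radians(a)),-np.sin(np.radians(a))])
e=np.array([ex,ey])
for k in range(int(n)):
    a=a0-st*k
    print(k,a,'; '.join('%.1f %.1f'%tuple(p(a-st/8*i)-p(a)-(e*i/8 if k==0 else 0)) for i in range(1,9)))
E
python3 tab.py 32 .85 -.53 15
```

```text
0 32.0 1.0 1.9; 1.8 3.8; 2.6 5.8; 3.2 7.8; 3.8 9.8; 4.3 11.9; 4.6 14.0; 4.8 16.2
1 8.0 0.2 2.1; 0.4 4.2; 0.4 6.3; 0.3 8.4; 0.1 10.4; -0.2 12.5; -0.6 14.6; -1.2 16.6
2 -16.0 -0.6 2.0; -1.4 4.0; -2.2 5.9; -3.1 7.8; -4.2 9.6; -5.3 11.3; -6.5 13.0; -7.8 14.7
3 -40.0 -1.4 1.6; -2.9 3.1; -4.4 4.5; -6.0 5.8; -7.7 7.1; -9.4 8.2; -11.2 9.3; -13.1 10.2
4 -64.0 -1.9 0.9; -3.9 1.6; -5.8 2.3; -7.9 2.9; -9.9 3.3; -12.0 3.7; -14.0 3.9; -16.1 4.0
5 -88.0 -2.1 0.0; -4.2 -0.1; -6.3 -0.3; -8.3 -0.6; -10.4 -1.0; -12.4 -1.5; -14.4 -2.2; -16.4 -2.9
6 -112.0 -1.9 -0.8; -3.8 -1.8; -5.6 -2.8; -7.4 -3.9; -9.1 -5.1; -10.7 -6.4; -12.3 -7.8; -13.8 -9.3
7 -136.0 -1.4 -1.5; -2.7 -3.2; -4.0 -4.8; -5.1 -6.6; -6.2 -8.4; -7.2 -10.3; -8.0 -12.2; -8.8 -14.1
8 -160.0 -0.7 -2.0; -1.2 -4.0; -1.7 -6.0; -2.0 -8.1; -2.3 -10.2; -2.4 -12.3; -2.4 -14.4; -2.3 -16.5
9 -184.0 0.2 -2.1; 0.5 -4.2; 0.9 -6.2; 1.5 -8.2; 2.1 -10.2; 2.8 -12.2; 3.7 -14.1; 4.6 -16.0
10 -208.0 1.0 -1.8; 2.2 -3.6; 3.4 -5.3; 4.7 -6.9; 6.1 -8.5; 7.5 -10.0; 9.1 -11.4; 10.7 -12.7
11 -232.0 1.7 -1.2; 3.4 -2.4; 5.2 -3.5; 7.1 -4.4; 9.0 -5.3; 10.9 -6.1; 12.9 -6.7; 14.9 -7.3
12 -256.0 2.0 -0.5; 4.1 -0.8; 6.2 -1.0; 8.3 -1.2; 10.4 -1.2; 12.5 -1.1; 14.6 -0.9; 16.6 -0.6
13 -280.0 2.1 0.4; 4.1 0.9; 6.1 1.6; 8.0 2.3; 10.0 3.1; 11.8 4.1; 13.7 5.1; 15.4 6.2
14 -304.0 1.7 1.2; 3.3 2.5; 4.9 3.9; 6.4 5.4; 7.8 6.9; 9.2 8.5; 10.4 10.2; 11.6 12.0
```

```bash
python3 -m creep '.001 .0019 0 0 0 0 .8;.0018 .0038 0 0 0 0 .8;.0026 .0058 0 0 0 0 .8;.0032 .0078 0 0 0 0 .8;.0038 .0098 0 0 0 0 .8;.0043 .0119 0 0 0 0 .8;.0046 .014 0 0 0 0 .8;.0048 .0162 0 0 0 0 .8' | grep -E 'eef|forc'
python3 -m creep '.0002 .0021 0 0 0 0 .8;.0004 .0042 0 0 0 0 .8;.0004 .0063 0 0 0 0 .8;.0003 .0084 0 0 0 0 .8;.0001 .0104 0 0 0 0 .8;-.0002 .0125 0 0 0 0 .8;-.0006 .0146 0 0 0 0 .8;-.0012 .0166 0 0 0 0 .8' | grep -E 'eef|forc'
```

```text
eef_pos: [0.5649, -0.2078, 0.1499]
contact_force: [-5.2, -1.7, 1.5]
finger_force: 24.8
eef_pos: [0.5688, -0.2234, 0.1499]
contact_force: [-5.0, 0.0, 3.2]
finger_force: 24.8
```

```bash
python3 tab.py -16 .66 .22 1;  python3 -m creep '-.0007 .002 0 0 0 0 .8;-.0016 .0039 0 0 0 0 .8;-.0024 .0058 0 0 0 0 .8;-.0034 .0077 0 0 0 0 .8;-.0046 .0095 0 0 0 0 .8;-.0058 .0111 0 0 0 0 .8;-.0071 .0128 0 0 0 0 .8;-.0085 .0145 0 0 0 0 .8' | grep -E 'eef|forc'
python3 -m creep '-.0014 .0016 0 0 0 0 .8;-.0029 .0031 0 0 0 0 .8;-.0044 .0045 0 0 0 0 .8;-.006 .0058 0 0 0 0 .8;-.0077 .0071 0 0 0 0 .8;-.0094 .0082 0 0 0 0 .8;-.0112 .0093 0 0 0 0 .8;-.0131 .0102 0 0 0 0 .8' | grep -E 'eef|forc'
```

```text
0 -16.0 -0.7 2.0; -1.5 3.9; -2.4 5.8; -3.5 7.6; -4.6 9.4; -5.8 11.2; -7.1 12.9; -8.5 14.5
eef_pos: [0.5659, -0.2402, 0.1499]
contact_force: [-3.5, 2.9, -0.2]
finger_force: 24.6
eef_pos: [0.5566, -0.254, 0.15]
contact_force: [-3.6, 4.1, -1.9]
finger_force: 24.5
```

```bash
python3 -m creep '-.0019 .0008 0 0 0 0 .8;-.0039 .0015 0 0 0 0 .8;-.0059 .002 0 0 0 0 .8;-.008 .0025 0 0 0 0 .8;-.0101 .0029 0 0 0 0 .8;-.0122 .0031 0 0 0 0 .8;-.0143 .0032 0 0 0 0 .8;-.0164 .0033 0 0 0 0 .8' | grep -E 'eef|forc'
python3 -m creep '-.0021 0 0 0 0 0 .8;-.0042 -.0001 0 0 0 0 .8;-.0063 -.0003 0 0 0 0 .8;-.0083 -.0006 0 0 0 0 .8;-.0104 -.001 0 0 0 0 .8;-.0124 -.0015 0 0 0 0 .8;-.0144 -.0022 0 0 0 0 .8;-.0164 -.0029 0 0 0 0 .8' | grep -E 'eef|forc'
```

```text
eef_pos: [0.5423, -0.2628, 0.1501]
contact_force: [0.4, 2.1, -6.9]
finger_force: 24.4
eef_pos: [0.5255, -0.265, 0.1501]
contact_force: [0.6, -0.6, -8.7]
finger_force: 24.5
```

```bash
python3 -m creep '-.0019 -.0008 .0003 0 0 0 .8;-.0038 -.0018 .0006 0 0 0 .8;-.0056 -.0028 .001 0 0 0 .8;-.0074 -.0039 .001 0 0 0 .8;-.0091 -.0051 .001 0 0 0 .8;-.0107 -.0064 .001 0 0 0 .8;-.0123 -.0078 .001 0 0 0 .8;-.0138 -.0093 .001 0 0 0 .8' | grep -E 'eef|forc'
python3 -m creep '-.0014 -.0015 0 0 0 0 .8;-.0027 -.0032 0 0 0 0 .8;-.004 -.0048 0 0 0 0 .8;-.0051 -.0066 0 0 0 0 .8;-.0062 -.0084 0 0 0 0 .8;-.0072 -.0103 0 0 0 0 .8;-.008 -.0122 0 0 0 0 .8;-.0088 -.0141 0 0 0 0 .8' | grep -E 'eef|forc'
```

```text
eef_pos: [0.51, -0.2606, 0.15]
contact_force: [-0.5, -1.0, -0.8]
finger_force: 25.0
eef_pos: [0.4976, -0.2503, 0.15]
contact_force: [2.8, -5.2, -1.3]
finger_force: 25.3
```

```bash
cat > th.py <<'E'
import sys,numpy as np,re
t=sys.stdin.read();g=lambda n:np.array([float(x) for x in re.search(n+r': \[(.*?)\]',t)[1].split(',')])
v=(g('eef_pos')[:2]-[.5288,-.225])*1e3;F=g('contact_force');a=np.arctan2(v[1],v[0])
print('th %.1f r %.1f rad %.1f tan %.1f Fz %.1f z %.4f'%(np.degrees(a),np.hypot(*v),F[0]*np.cos(a)+F[1]*np.sin(a),F[0]*np.sin(a)-F[1]*np.cos(a),F[2],g('eef_pos')[2]),re.findall('(clock: .*|width.*|finger.*)',t))
E
python3 -m creep '-.0007 -.002 0 0 0 0 .8;-.0012 -.004 0 0 0 0 .8;-.0017 -.006 0 0 0 0 .8;-.002 -.0081 0 0 0 0 .8;-.0023 -.0102 0 0 0 0 .8;-.0024 -.0123 0 0 0 0 .8;-.0024 -.0144 0 0 0 0 .8;-.0023 -.0165 0 0 0 0 .8' 30 | python3 th.py
python3 -m creep '.0002 -.0021 0 0 0 0 .8;.0005 -.0042 0 0 0 0 .8;.0009 -.0062 0 0 0 0 .8;.0015 -.0082 0 0 0 0 .8;.0021 -.0102 0 0 0 0 .8;.0028 -.0122 0 0 0 0 .8;.0037 -.0141 0 0 0 0 .8;.0046 -.016 0 0 0 0 .8' | python3 th.py
```

```text
th -162.9 r 40.2 rad 2.3 tan -8.0 Fz 0.3 z 0.1499 ['clock: 9.48', 'width: 0.0148', 'finger_force: 29.6']
th 172.9 r 40.2 rad 1.3 tan -8.1 Fz 1.8 z 0.1498 ['clock: 10.15', 'width: 0.0152', 'finger_force: 29.8']
```

```bash
python3 -m creep '.001 -.0018 0 0 0 0 .8;.0022 -.0036 0 0 0 0 .8;.0034 -.0053 0 0 0 0 .8;.0047 -.0069 0 0 0 0 .8;.0061 -.0085 0 0 0 0 .8;.0075 -.01 0 0 0 0 .8;.0091 -.0114 0 0 0 0 .8;.0107 -.0127 .0002 0 0 0 .8' | python3 th.py
python3 -m creep '.0017 -.0012 0 0 0 0 .8;.0034 -.0024 0 0 0 0 .8;.0052 -.0035 0 0 0 0 .8;.0071 -.0044 0 0 0 0 .8;.009 -.0053 0 0 0 0 .8;.0109 -.0061 0 0 0 0 .8;.0129 -.0067 0 0 0 0 .8;.0149 -.0073 .0001 0 0 0 .8' | python3 th.py
python3 -m creep '.002 -.0005 0 0 0 0 .8;.0041 -.0008 0 0 0 0 .8;.0062 -.001 0 0 0 0 .8;.0083 -.0012 0 0 0 0 .8;.0104 -.0012 0 0 0 0 .8;.0125 -.0011 0 0 0 0 .8;.0146 -.0009 0 0 0 0 .8;.0166 -.0006 .0001 0 0 0 .8' | python3 th.py
```

```text
th 148.8 r 40.1 rad 0.9 tan -6.5 Fz 5.3 z 0.1496 ['clock: 10.82', 'width: 0.0149', 'finger_force: 30.1']
th 125.0 r 40.1 rad -0.3 tan -7.3 Fz 6.9 z 0.1495 ['clock: 11.48', 'width: 0.0149', 'finger_force: 30.2']
th 101.3 r 40.0 rad -1.4 tan -6.2 Fz 7.2 z 0.1494 ['clock: 12.15', 'width: 0.0149', 'finger_force: 30.3']
```

```bash
python3 -m creep '.0021 .0004 -.0002 0 0 0 .8;.0041 .0009 -.0004 0 0 0 .8;.0061 .0016 -.0006 0 0 0 .8;.008 .0023 -.0006 0 0 0 .8;.01 .0031 -.0006 0 0 0 .8;.0118 .0041 -.0006 0 0 0 .8;.0137 .0051 -.0006 0 0 0 .8;.0154 .0062 -.0006 0 0 0 .8' | python3 th.py
python3 -m creep '.0017 .0012 0 0 0 0 .8;.0033 .0025 0 0 0 0 .8;.0049 .0039 0 0 0 0 .8;.0064 .0054 0 0 0 0 .8;.0078 .0069 0 0 0 0 .8;.0092 .0085 0 0 0 0 .8;.0104 .0102 0 0 0 0 .8;.0116 .012 0 0 0 0 .8' | python3 th.py
python3 -m creep '.0011 .0018 0 0 0 0 .8;.002 .0037 0 0 0 0 .8;.0029 .0056 0 0 0 0 .8;.0036 .0075 0 0 0 0 .8;.0043 .0095 0 0 0 0 .8;.0049 .0115 0 0 0 0 .8;.0053 .0135 0 0 0 0 .8;.0057 .0156 0 0 0 0 .8' | python3 th.py
```

```text
th 78.3 r 39.9 rad -1.3 tan -7.1 Fz 6.8 z 0.1494 ['clock: 12.82', 'width: 0.0151', 'finger_force: 30.3']
th 54.6 r 39.7 rad -0.4 tan -7.2 Fz 6.8 z 0.1493 ['clock: 13.48', 'width: 0.0149', 'finger_force: 30.3']
th 30.9 r 39.7 rad -0.2 tan -7.1 Fz 6.6 z 0.1493 ['clock: 14.15', 'width: 0.0147', 'finger_force: 30.3']
```

```bash
python3 -m creep '.0002 .0021 0 0 0 0 .8;.0004 .0042 0 0 0 0 .8;.0004 .0063 0 0 0 0 .8;.0003 .0084 0 0 0 0 .8;.0001 .0104 0 0 0 0 .8;-.0002 .0125 0 0 0 0 .8;-.0006 .0146 0 0 0 0 .8;-.0012 .0166 0 0 0 0 .8' | python3 th.py
python3 -m creep '-.0006 .002 0 0 0 0 .8;-.0014 .004 0 0 0 0 .8;-.0022 .0059 0 0 0 0 .8;-.0031 .0078 0 0 0 0 .8;-.0042 .0096 0 0 0 0 .8;-.0053 .0113 0 0 0 0 .8;-.0065 .013 0 0 0 0 .8;-.0078 .0147 0 0 0 0 .8' | python3 th.py
python3 -m creep '-.0014 .0016 0 0 0 0 .8;-.0029 .0031 0 0 0 0 .8;-.0044 .0045 0 0 0 0 .8;-.006 .0058 0 0 0 0 .8;-.0077 .0071 0 0 0 0 .8;-.0094 .0082 0 0 0 0 .8;-.0112 .0093 0 0 0 0 .8;-.0131 .0102 0 0 0 0 .8' | python3 th.py
```

```text
th 6.8 r 39.7 rad 0.7 tan -7.3 Fz 2.6 z 0.1493 ['clock: 14.82', 'width: 0.0151', 'finger_force: 30.1']
th -17.4 r 39.7 rad 1.7 tan -6.7 Fz 0.9 z 0.1493 ['clock: 15.48', 'width: 0.0147', 'finger_force: 29.8']
th -41.9 r 39.8 rad 2.3 tan -7.6 Fz -2.3 z 0.1493 ['clock: 16.15', 'width: 0.0149', 'finger_force: 29.5']
```

```bash
python3 -m creep '-.0019 .0009 0 0 0 0 .8;-.0039 .0016 0 0 0 0 .8;-.0058 .0023 0 0 0 0 .8;-.0079 .0029 0 0 0 0 .8;-.0099 .0033 0 0 0 0 .8;-.012 .0037 0 0 0 0 .8;-.014 .0039 .0002 0 0 0 .8;-.0161 .004 .0003 0 0 0 .8' | python3 th.py
python3 -m creep '-.0021 0 0 0 0 0 .8;-.0042 -.0001 0 0 0 0 .8;-.0063 -.0003 0 0 0 0 .8;-.0083 -.0006 0 0 0 0 .8;-.0104 -.001 0 0 0 0 .8;-.0124 -.0015 0 0 0 0 .8;-.0144 -.0022 0 0 0 0 .8;-.0164 -.0029 .0003 0 0 0 .8' | python3 th.py
python3 -m creep '-.0019 -.0008 0 0 0 0 .8;-.0038 -.0018 0 0 0 0 .8;-.0056 -.0028 0 0 0 0 .8;-.0074 -.0039 0 0 0 0 .8;-.0091 -.0051 0 0 0 0 .8;-.0107 -.0064 0 0 0 0 .8;-.0123 -.0078 0 0 0 0 .8;-.0138 -.0093 0 0 0 0 .8' | python3 th.py
```

```text
th -66.3 r 39.9 rad 1.6 tan -6.9 Fz -2.4 z 0.1492 ['clock: 16.82', 'width: 0.0148', 'finger_force: 29.5']
th -90.6 r 40.1 rad 2.6 tan -7.0 Fz -1.9 z 0.1491 ['clock: 17.48', 'width: 0.0149', 'finger_force: 29.6']
th -114.9 r 40.1 rad 2.6 tan -7.6 Fz -3.5 z 0.1491 ['clock: 18.15', 'width: 0.015', 'finger_force: 29.5']
```

```bash
python3 -m creep '-.0014 -.0015 0 0 0 0 .8;-.0027 -.0032 0 0 0 0 .8;-.004 -.0048 0 0 0 0 .8;-.0051 -.0066 0 0 0 0 .8;-.0062 -.0084 0 0 0 0 .8;-.0070 -.01 0 0 0 0 .8;-.007 -.01 0 0 0 0 .8;-.007 -.01 0 0 0 0 .8' | python3 th.py
```

```text
th -133.4 r 40.2 rad 1.2 tan -6.8 Fz -1.9 z 0.1491 ['clock: 18.82', 'width: 0.0149', 'finger_force: 29.6']
```

```bash
python3 -m creep '.0003 .0005 0 0 0 0 .8;.0005 .0009 0 0 0 0 .8;.0005 .0009 0 0 0 0 .5;.0005 .0009 0 0 0 0 .2;.0005 .0009 0 0 0 0 0;.0005 .0009 0 0 0 0 0;.0005 .0009 0 0 0 0 0;.0005 .0009 0 0 0 0 0' | python3 th.py
python3 -m creep '0 0 -.01 0 0 0 0;0 0 -.02 0 0 0 0;0 0 -.035 0 0 0 0;0 0 -.05 0 0 0 0;0 0 -.065 0 0 0 0;0 0 -.08 0 0 0 0;0 0 -.09 0 0 0 0;0 0 -.09 0 0 0 0' | python3 th.py
python3 - <<'E'
from h import *
for n in('wrist','top'):
    m=robot.camera_model(n);p,d=robot.capture(n);P=world(n,d,m);cv2.imwrite(f'pics/{n}2.png',p)
    r=P.reshape(-1,3);b=(r[:,0]>.45)&(r[:,0]<.56)
    k=(r[:,2]>.076)&(r[:,2]<.094)&(r[:,1]>-.13)&(r[:,1]<-.09)&b;q=r[k]
    if len(q):print(n,'grip',np.median(q,0),q.min(0),q.max(0),len(q))
    k=(r[:,2]>.172)&(r[:,2]<.19)&(abs(r[:,1]+.254)<.025)&(abs(r[:,0]-.501)<.025);q=r[k]
    if len(q):print(n,'handle',np.median(q,0),q.min(0),q.max(0),len(q))
E
```

```text
th -134.8 r 40.0 rad -0.1 tan -0.1 Fz 0.3 z 0.1488 ['clock: 19.48', 'width: 0.0427', 'finger_force: 0.0']
th -131.5 r 39.7 rad 0.1 tan 0.0 Fz 0.8 z 0.2431 ['clock: 20.15', 'width: 0.0427', 'finger_force: 0.0']
wrist grip [ 0.50188507 -0.11211564  0.08534573] [ 0.49450689 -0.11731201  0.07645893] [ 0.50767513 -0.10401128  0.08860705] 311
wrist handle [ 0.50653135 -0.2517635   0.17959731] [ 0.49812597 -0.26003227  0.17200712] [ 0.51242821 -0.24462088  0.18195653] 588
top grip [ 0.49872449 -0.11236801  0.08475978] [ 0.49297392 -0.11810626  0.07735345] [ 0.50539084 -0.1058174   0.09022765] 62
```

View pics/wrist2.png

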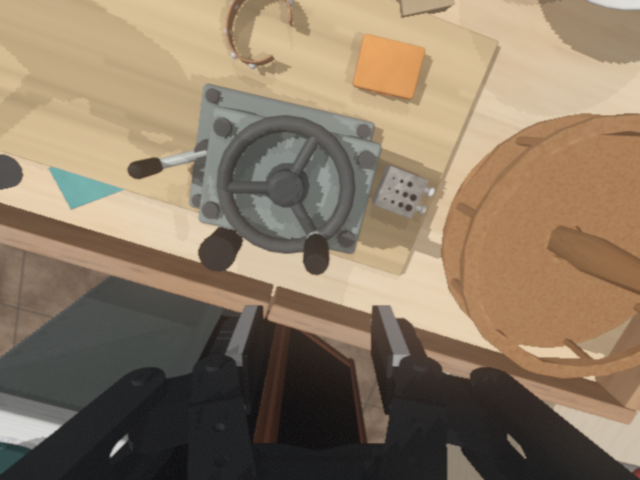

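```bash
python3 - <<'E'
from h import *
from scipy.optimize import least_squares
P=np.load('P.npy');print('top black',P[330:340:5,296:306:4].reshape(-1,3).round(3))
print('bottom-left dark',P[378,100:160:20].round(3))
S=world('scene',np.load('scene.npy'))
for v in(100,130,160,175):print(v,S[v,298:310:3].round(3).tolist())
m=robot.camera_model('wrist');p,d=robot.capture('wrist');Q=world('wrist',d,m);print('wrist black',Q[250,215:225:5].round(3))
r=Q.reshape(-1,3);k=(r[:,2]>.129)&(r[:,2]<.141);q=r[k];c=np.array([.531,-.225])
for i in range(6):
    rr=np.hypot(*(q[:,:2]-c).T);s=q[(rr>.033)&(rr<.048)]
    o=least_squares(lambda a:np.hypot(s[:,0]-a[0],s[:,1]-a[1])-a[2],[*c,.04],loss='soft_l1',f_scale=.002);c=o.x[:2]
print('hub',o.x,np.median(s[:,2]))
k=(r[:,2]>.172)&(r[:,2]<.19)&(abs(r[:,1]+.254)<.025)&(abs(r[:,0]-.501)<.025);q=r[k];h=(q.min(0)+q.max(0))[:2]/2-c;print(h,np.degrees(np.arctan2(h[1],h[0])))
E
```

```text
top black [[ 0.446 -0.176  0.05 ]
 [ 0.446 -0.182  0.046]
 [ 0.446 -0.188  0.046]
 [ 0.438 -0.176  0.049]
 [ 0.438 -0.182  0.049]
 [ 0.438 -0.188  0.049]]
bottom-left dark [[0.373 0.094 0.148]
 [0.371 0.091 0.074]
 [0.37  0.072 0.034]]
100 [[-1.259, 2.393, -0.34], [-1.217, 2.374, -0.332], [0.365, 0.093, 0.216], [0.372, 0.095, 0.216]]
130 [[-1.275, 2.403, -0.588], [1.013, -0.857, 0.443], [0.365, 0.09, 0.146], [0.375, 0.089, 0.147]]
160 [[0.543, -0.191, 0.179], [0.548, -0.189, 0.179], [0.363, 0.091, 0.07], [0.37, 0.093, 0.071]]
175 [[0.545, -0.196, 0.153], [0.549, -0.192, 0.153], [0.55, -0.183, 0.15], [0.396, 0.054, 0.048]]
wrist black [[ 0.442 -0.176  0.047]
 [ 0.443 -0.18   0.046]]
hub [ 0.53260038 -0.22290707  0.03921651] 0.13433529026860042
[-0.02718733 -0.02934409] -132.8151378182273
```

```bash
python3 -m creep '.006 -.02 0 0 0 0 0;.013 -.042 0 0 0 0 0;.02 -.065 0 0 0 0 0;.027 -.09 0 0 0 0 0;.034 -.11 0 0 0 0 0;.039 -.127 0 0 0 0 0;.041 -.135 0 0 0 0 0;.041 -.135 0 0 0 0 0' 20
python3 -m creep '0 0 .02 0 0 0 0;0 0 .045 0 0 0 0;0 0 .07 0 0 0 0;0 0 .09 0 0 0 0;0 0 .11 0 0 0 0;0 0 .125 0 0 0 0;0 0 .125 0 0 0 0;0 0 .125 0 0 0 0' |python3 th.py
python3 - <<'E'
from h import *
m=robot.camera_model('wrist');s=robot.read_state();print(s['eef_pos']);p,d=robot.capture('wrist');cv2.imwrite('pics/w3.png',p);r=world('wrist',d,m).reshape(-1,3)
k=(r[:,2]>.076)&(r[:,2]<.094)&(r[:,1]>-.14)&(r[:,1]<-.08)&(abs(r[:,0]-.5)<.03);q=r[k]
if len(q):print('grip',np.median(q,0),q.min(0),q.max(0),len(q))
E
```

```text
clock: 20.97
eef_pos: [0.4966, -0.111, 0.2377]
ee_rot: [[0.949, 0.316, -0.002], [0.316, -0.949, 0.001], [-0.002, -0.001, -1.0]]
contact_force: [-0.2, 0.1, 0.3]
width: 0.0425
finger_force: 0.0
th 106.2 r 116.5 rad -0.3 tan -0.6 Fz 0.3 z 0.1126 ['clock: 21.63', 'width: 0.0428', 'finger_force: 0.0']
[ 0.4962542  -0.11314872  0.11263723]
grip [ 0.50289712 -0.10942424  0.0852393 ] [ 0.49431808 -0.11683281  0.07603393] [ 0.50770544 -0.10303061  0.08788443] 715
```

View pics/w3.png

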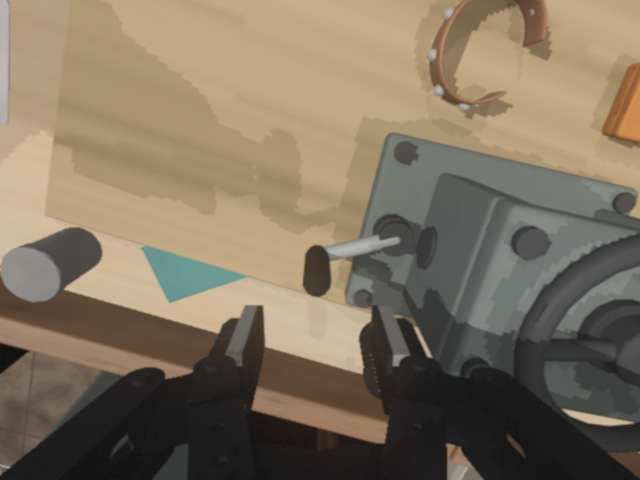

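```bash
python3 -m creep '.002 .001 .01 0 0 0 0;.003 .001 .02 0 0 0 0;.003 .001 .035 0 0 0 0;.003 .001 .045 0 0 0 0;.003 .001 .055 0 0 0 0;.003 .001 .06 0 0 0 0;.003 .001 .06 0 0 0 0;.003 .001 .06 0 0 0 0' 20
python3 -m creep '0 0 0 0 0 0 .2;0 0 0 0 0 0 .4;0 0 0 0 0 0 .6;0 0 0 0 0 0 .8;0 0 0 0 0 0 .8;0 0 0 0 0 0 .8;0 0 0 0 0 0 .8;0 0 0 0 0 0 .8' 20
```

```text
clock: 22.35
eef_pos: [0.4994, -0.1115, 0.0529]
ee_rot: [[0.95, 0.313, -0.003], [0.313, -0.95, 0.002], [-0.002, -0.002, -1.0]]
contact_force: [-1.8, 5.0, -0.8]
width: 0.0426
finger_force: 0.0
clock: 23.02
eef_pos: [0.5002, -0.1115, 0.0545]
ee_rot: [[0.95, 0.313, -0.001], [0.313, -0.95, 0.002], [0.0, -0.002, -1.0]]
contact_force: [-2.1, 6.0, 4.7]
width: 0.0133
finger_force: 21.6
```

```bash
python3 -m creep '0 0 0 0 0 0 .3;0 0 0 0 0 0 .3;0 0 0 0 0 0 .3;0 0 -.003 0 0 0 .3;0 0 -.006 0 0 0 .3;0 0 -.01 0 0 0 .3;0 0 -.01 0 0 0 .3;0 0 -.01 0 0 0 .3' 20
```

```text
clock: 23.68
eef_pos: [0.501, -0.1128, 0.0645]
ee_rot: [[0.95, 0.313, 0.001], [0.313, -0.95, -0.0], [0.001, 0.001, -1.0]]
contact_force: [0.7, -0.7, 0.7]
width: 0.0297
finger_force: 0.0
```

```bash
python3 -m creep '0 0 .002 0 0 0 .3;0 0 .004 0 0 0 .3;0 0 .004 0 0 0 .5;0 0 .004 0 0 0 .8;0 0 .004 0 0 0 .8;0 0 .004 0 0 0 .8;0 0 .004 0 0 0 .8;0 0 .004 0 0 0 .8' 20
python3 - <<'E'
import numpy as np
# pivot (.5242,-.1501); tool axes x@18.25deg, y mirrored
p=lambda a:45*np.array([np.cos(np.radians(a-18.25)),-np.sin(np.radians(a-18.25))])
for a in(123.5,106,89,72):
    print(a,'; '.join('%.1f %.1f'%tuple(p(a-17/8*i)-p(a)) for i in range(1,9)))
E
```

```text
clock: 24.35
eef_pos: [0.4996, -0.1118, 0.0594]
ee_rot: [[0.95, 0.313, -0.002], [0.313, -0.95, 0.001], [-0.001, -0.002, -1.0]]
contact_force: [-0.2, 5.9, -0.2]
width: 0.0129
finger_force: 20.4
123.5 1.6 -0.4; 3.2 -0.8; 4.9 -1.0; 6.5 -1.3; 8.2 -1.4; 9.9 -1.5; 11.5 -1.6; 13.2 -1.6
106 1.7 0.1; 3.3 0.3; 5.0 0.5; 6.6 0.8; 8.3 1.1; 9.9 1.5; 11.5 2.0; 13.1 2.5
89 1.6 0.6; 3.1 1.2; 4.6 1.9; 6.1 2.7; 7.6 3.5; 9.0 4.3; 10.4 5.2; 11.8 6.2
72 1.3 1.0; 2.6 2.1; 3.9 3.2; 5.1 4.3; 6.2 5.5; 7.4 6.8; 8.4 8.0; 9.4 9.4
```

```bash
python3 -m creep '.0018 -.0008 0 0 0 0 .8;.0035 -.0015 0 0 0 0 .8;.0052 -.002 0 0 0 0 .8;.0068 -.0022 0 0 0 0 .8;.0085 -.0024 0 0 0 0 .8;.0102 -.0025 0 0 0 0 .8;.0118 -.0026 0 0 0 0 .8;.0135 -.0026 0 0 0 0 .8' 20
```

```text
clock: 25.02
eef_pos: [0.511, -0.1065, 0.0594]
ee_rot: [[0.95, 0.314, -0.003], [0.314, -0.95, -0.001], [-0.004, -0.0, -1.0]]
contact_force: [-5.4, -1.5, 1.7]
width: 0.0132
finger_force: 21.4
```

```bash
python3 -m creep '.0017 .0001 0 0 0 0 .8;.0033 .0003 0 0 0 0 .8;.005 .0005 0 0 0 0 .8;.0066 .0008 0 0 0 0 .8;.0083 .0011 0 0 0 0 .8;.0099 .0015 0 0 0 0 .8;.0115 .002 0 0 0 0 .8;.0131 .0025 0 0 0 0 .8' 20|grep -E 'eef|forc'
python3 -m creep '.0016 .0006 0 0 0 0 .8;.0031 .0012 0 0 0 0 .8;.0046 .0019 0 0 0 0 .8;.0061 .0027 0 0 0 0 .8;.0076 .0035 0 0 0 0 .8;.009 .0043 0 0 0 0 .8;.0104 .0052 0 0 0 0 .8;.0118 .0062 0 0 0 0 .8' |grep -E 'eef|forc|wid'
```

```text
eef_pos: [0.5241, -0.1038, 0.0593]
contact_force: [-5.1, 3.3, 2.8]
finger_force: 21.0
eef_pos: [0.5377, -0.1042, 0.0593]
contact_force: [-1.8, 10.8, 2.2]
width: 0.013
finger_force: 20.7
```

```bash
python3 -m creep '.0012 -.0004 0 0 0 0 .8;.003 .0006 0 0 0 0 .8;.0046 .0017 0 0 0 0 .8;.0058 .0028 0 0 0 0 .8;.007 .0038 0 0 0 0 .8;.0081 .0049 0 0 0 0 .8;.0092 .006 0 0 0 0 .8;.0103 .007 0 0 0 0 .8' 20|grep -E 'eef|forc'
```

```text
eef_pos: [0.5504, -0.1076, 0.0594]
contact_force: [-1.8, 9.1, 1.6]
finger_force: 22.2
```

```bash
python3 -m creep '.0005 .0001 0 0 0 0 .8;.001 .0004 0 0 0 0 .8;.0015 .0008 0 0 0 0 .8;.002 .0012 0 0 0 0 .8;.0025 .0016 0 0 0 0 .8;.003 .002 0 0 0 0 .8;.0034 .0024 0 0 0 0 .8;.0037 .0027 0 0 0 0 .8' 20|grep -E 'eef|forc'
```

```text
eef_pos: [0.5524, -0.1083, 0.0592]
contact_force: [-8.8, 11.7, 7.0]
finger_force: 23.0
```

```bash
python3 -m creep '-.0003 -.0008 0 0 0 0 .8;-.0004 -.001 0 0 0 0 .7;-.0004 -.001 0 0 0 0 .5;-.0004 -.001 0 0 0 0 .3;-.0004 -.001 0 0 0 0 .3;-.0004 -.001 0 0 0 0 .3;-.0004 -.001 0 0 0 0 .3;-.0004 -.001 0 0 0 0 .3' 20|grep -E 'eef|forc|wid'
python3 -m creep '0 0 -.01 0 0 0 .3;0 0 -.025 0 0 0 .3;0 0 -.045 0 0 0 .3;0 0 -.065 0 0 0 .3;0 0 -.08 0 0 0 .3;0 0 -.1 0 0 0 .3;0 0 -.11 0 0 0 .3;0 0 -.11 0 0 0 .3' |grep -E 'eef|forc|wid'
python3 - <<'E'
from h import *
m=robot.camera_model('wrist');p,d=robot.capture('wrist');cv2.imwrite('pics/w4.png',p);r=world('wrist',d,m).reshape(-1,3)
k=(r[:,2]>.076)&(r[:,2]<.094)&(r[:,1]>-.14)&(r[:,1]<-.08)&(abs(r[:,0]-.55)<.03);q=r[k]
if len(q):print('grip',np.median(q,0),q.min(0),q.max(0),len(q))
E
```

```text
eef_pos: [0.5549, -0.1107, 0.06]
contact_force: [-1.0, -0.6, 0.2]
width: 0.0299
finger_force: 0.0
eef_pos: [0.5569, -0.111, 0.1738]
contact_force: [0.9, -0.1, 0.0]
width: 0.0301
finger_force: 0.0
grip [ 0.54827605 -0.10841007  0.08517427] [ 0.54026653 -0.11554152  0.07601209] [ 0.55337808 -0.10208994  0.08788156] 407
```

View pics/w4.png

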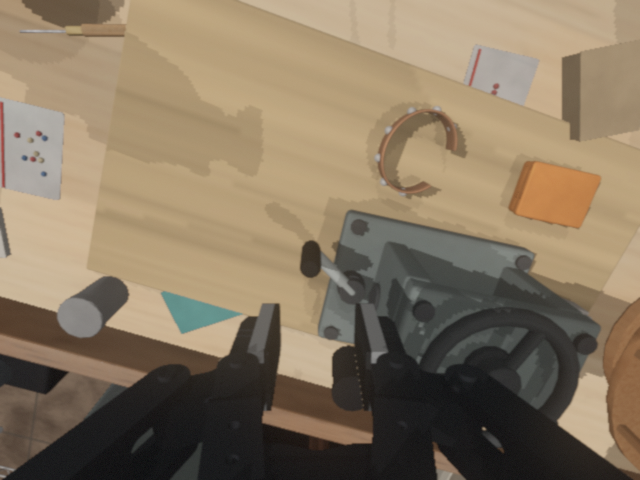

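```bash
python3 - <<'E'
from h import *
def ana(n,P):
    r=P.reshape(-1,3);b=(r[:,0]>.44)&(r[:,0]<.62)&(r[:,1]>-.32)&(r[:,1]<-.08)
    for a,c,lab in((.02,.036,'base'),(.108,.142,'bridge')):
        M=((P[...,2]>a)&(P[...,2]<c)).astype(np.uint8);
        q=r[b&(M.ravel()>0)]
        print(n,lab,len(q),cv2.minAreaRect((q[:,:2]*1000).astype(np.float32)))
    for lab,y0 in(('grip',0),):
        k=b&(r[:,2]>.078)&(r[:,2]<.093)&(r[:,1]>-.125);q=r[k]
        if len(q)>10:print(n,'grip',((np.percentile(q,2,0)+np.percentile(q,98,0))/2).round(4))
    k=b&(r[:,2]>.04)&(r[:,2]<.06)&(r[:,1]>-.163)&(r[:,1]<-.1);q=r[k];print(n,'lever z',np.percentile(q[:,2],[50,95]),len(q))
    c,w=None,None
    if len(q)>20:
        mu=q[:,:2].mean(0);u,s,vt=np.linalg.svd(q[:,:2]-mu);d=vt[0]*np.sign(vt[0][1]);print('   lever dir',np.degrees(np.arctan2(d[1],d[0])),mu, (mu-d*((q[:,:2]-mu)@d).ptp()/2) if hasattr(q,'ptp') else '')
ana('top0',np.load('P.npy'));ana('w1',np.load('Pw.npy'))
m=robot.camera_model('wrist');p,d=robot.capture('wrist');ana('w4',world('wrist',d,m))
p,d=robot.capture('top');ana('top4',world('top',d))
E
```

```text
top0 base 1758 ((551.422607421875, -225.8193359375), (151.88775634765625, 187.20599365234375), 5.345963001251221)
top0 bridge 4038 ((531.00927734375, -223.95364379882812), (88.69927978515625, 114.09880828857422), 5.668872356414795)
top0 grip [ 0.4993 -0.1119  0.0848]
top0 lever z [0.04691217 0.05062859] 237
   lever dir 123.72002214899285 [ 0.51630338 -0.13909569] 
w1 base 7362 ((538.6527099609375, -226.8161163330078), (179.93968200683594, 189.17822265625), 5.685927867889404)
w1 bridge 15030 ((532.2474975585938, -222.95751953125), (88.66016387939453, 114.13350677490234), 5.7325310707092285)
w1 grip [ 0.5017 -0.1105  0.083 ]
w1 lever z [0.04707877 0.05365437] 807
   lever dir 125.1787832388825 [ 0.5175109  -0.13694736] 
w4 base 11417 ((530.0093994140625, -212.82395935058594), (179.93142700195312, 169.3134002685547), 0.0027346182614564896)
w4 bridge 16749 ((534.8992919921875, -220.47381591796875), (83.58316040039062, 115.2028579711914), 1.2453224658966064)
w4 grip [ 0.5471 -0.1087  0.0831]
w4 lever z [0.04710809 0.05631228] 1266
   lever dir 40.670460555456664 [ 0.53207099 -0.13995204] 
top4 base 1737 ((546.7120361328125, -226.4059295654297), (141.68484497070312, 187.85264587402344), 5.559100151062012)
top4 bridge 4047 ((531.086669921875, -224.06637573242188), (88.93464660644531, 113.97605895996094), 5.6690545082092285)
top4 grip [ 0.5446 -0.1107  0.0839]
top4 lever z [0.04680859 0.05144713] 239
   lever dir 62.101643099306486 [ 0.52903266 -0.13876519]
```

```bash
python3 -m creep '-.004 -.002 .01 0 0 0 .3;-.0095 -.004 .02 0 0 0 .3;-.0095 -.004 .04 0 0 0 .3;-.0095 -.004 .06 0 0 0 .3;-.0095 -.004 .08 0 0 0 .3;-.0095 -.004 .1 0 0 0 .3;-.0095 -.004 .112 0 0 0 .3;-.0095 -.004 .112 0 0 0 .3' 50|grep -E 'eef|forc|wid'
python3 -m creep '0 0 0 0 0 0 .5;0 0 0 0 0 0 .7;0 0 0 0 0 0 .8;0 0 0 0 0 0 .8;0 0 0 0 0 0 .8;0 0 0 0 0 0 .8;0 0 0 0 0 0 .8;0 0 0 0 0 0 .8' 50|grep -E 'eef|forc|wid'
```

```text
eef_pos: [0.5396, -0.1085, 0.0528]
contact_force: [-0.6, 0.5, -0.5]
width: 0.0296
finger_force: 0.0
eef_pos: [0.5441, -0.1099, 0.058]
contact_force: [-1.6, -4.5, -4.1]
width: 0.0123
finger_force: 48.9
```

```bash
python3 -m creep '.0003 .0007 0 0 0 0 .8;.0006 .001 0 0 0 0 .8;.0009 .0013 0 0 0 0 .8;.0012 .0016 0 0 0 0 .8;.0013 .0018 0 0 0 0 .8;.0013 .0018 0 0 0 0 .8;.0013 .0018 0 0 0 0 .8;.0013 .0018 0 0 0 0 .8'|grep -E 'eef|forc|wid'
```

```text
eef_pos: [0.5448, -0.1102, 0.0579]
contact_force: [-4.9, -1.8, 1.7]
width: 0.0121
finger_force: 49.4
```

```bash
python3 -m creep '.0003 .0003 0 0 0 0 .8;.0006 .0006 0 0 0 0 .8;.0009 .0009 0 0 0 0 .8;.0012 .0012 0 0 0 0 .8;.0014 .0015 0 0 0 0 .8;.0014 .0015 0 0 0 0 .8;.0014 .0015 0 0 0 0 .8;.0014 .0015 0 0 0 0 .8'|grep -E 'eef|forc|wid'
```

```text
eef_pos: [0.5452, -0.1105, 0.0579]
contact_force: [-9.5, 1.6, 5.4]
width: 0.0121
finger_force: 49.9
```

```bash
python3 -m creep '-.0005 -.0006 0 0 0 0 .8;-.001 -.001 0 0 0 0 .8;-.001 -.001 0 0 0 0 .6;-.001 -.001 0 0 0 0 .3;-.001 -.001 0 0 0 0 .3;-.001 -.001 0 0 0 0 .3;-.001 -.001 0 0 0 0 .3;-.001 -.001 0 0 0 0 .3' 20|grep -E 'eef|forc|wid'
python3 -m creep '0 0 -.01 0 0 0 .3;0 0 -.025 0 0 0 .3;0 0 -.045 0 0 0 .3;0 0 -.065 0 0 0 .3;0 0 -.085 0 0 0 .3;0 0 -.11 0 0 0 .3;0 0 -.135 0 0 0 .3;0 0 -.14 0 0 0 .3' |grep -E 'eef|forc|wid'
python3 -m creep '-.015 -.015 0 0 0 0 .3;-.03 -.03 0 0 0 0 .3;-.05 -.05 0 0 0 0 .3;-.065 -.065 0 0 0 0 .3;-.07 -.07 0 0 0 0 .3;-.07 -.07 0 0 0 0 .3;-.07 -.07 0 0 0 0 .3;-.07 -.07 0 0 0 0 .3' |grep -E 'clock|eef|forc|wid'
python3 - <<'E'
from h import *
p,d=robot.capture('top');P=world('top',d);cv2.imwrite('pics/t5.png',p[150:400,150:450])
r=P.reshape(-1,3);b=(r[:,0]>.44)&(r[:,0]<.62)&(r[:,1]>-.32)&(r[:,1]<-.08)
q=r[b&(r[:,2]>.108)&(r[:,2]<.142)];print(cv2.minAreaRect((q[:,:2]*1000).astype(np.float32)))
q=r[b&(r[:,2]>.078)&(r[:,2]<.093)&(r[:,1]>-.125)];print(np.percentile(q,[2,98],0).mean(0))
q=r[b&(r[:,2]>.17)&(r[:,2]<.19)];print(len(q) and (q.min(0)+q.max(0))/2)
E
```

```text
eef_pos: [0.5471, -0.1112, 0.0582]
contact_force: [0.2, -0.5, 0.4]
width: 0.0296
finger_force: 0.0
eef_pos: [0.5495, -0.1119, 0.2039]
contact_force: [1.9, -0.0, 1.1]
width: 0.0299
finger_force: 0.0
clock: 33.83
eef_pos: [0.4593, -0.0671, 0.1982]
contact_force: [0.4, -0.0, 0.1]
width: 0.0301
finger_force: 0.0
((530.9367065429688, -224.1322021484375), (88.68094635009766, 113.99165344238281), 5.912012100219727)
[ 0.54456227 -0.11059737  0.08415522]
[ 0.5036982  -0.25346556  0.17713487]
```

View pics/t5.png

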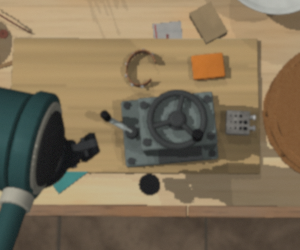

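The picture shows the lever swung to the back (grip at about (105,115)), the wheel handle at front-right (198,135), and the mill and the things beside it where they were.

```bash
python3 -c "
from workcell import robot
print(robot.job_done())"
```

```text
the job is handed in; nothing more can be done
None
```

I took up the slack, closed the screw by about one full turn (estimated to within 0.05 turn), swung the clamp lever to its back stop, left the mill and the bystanders where they were, and handed the job in at about 34 s.

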